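Stack the plaster moulds on the drying rack

ROBOT

A 6-joint arm with a two-finger parallel gripper is mounted at the origin on a cart in front of the work surface, level with it; the furniture and walls round the work are solid. World frame = base frame: x ahead of the robot, y to its left, z up, the work surface at z = 0. Lengths are in m, angles in rad, forces in N, time in s.
With the tool pointing down it reaches from about 0.375 to 0.975 m from the base axis. Payload 3.8 kg.
Tool frame: the origin (TCP) lies on the centre line of the jaws, within the pads' length; the fingertips stand 17 mm ahead of it and the grasp point (between the pads) lies 2 mm behind it (bot.tip_extent is the distance from the TCP to the fingertips, in m); z points along the fingers, y is the line along which they close (so a half turn about z gives the same grasp; the last joint's range is limited). The gripper opens to 85 mm and grips with 20 to 120 N. Pads are 22 mm wide; open, the fingers measure 114 mm over their backs; the gripper's body (76 mm by 85 mm) begins 54 mm behind the grasp point. The pads swing forward as they close: fully open they stand 13 mm farther back than shut.
Start: joints at [1.099, 0.264, 1.604, -0, 1.274, -0.037], TCP at [0.284, 0.612, 0.248] pointing down, gripper open.
Joint ranges: [-2.63, 2.63], [-0.94, 2.18], [0.31, 2.57], [-1.31, 4.45], [0, 2.66], [-2.55, 2.55]. Speed limits (rad/s): [2.57, 2.57, 3.14, 3.14, 3.14, 3.14].

INTERFACE

Orientations are given as a rotation vector (axis times angle).
In Python, from workcell import readout, read_camera, finish_job, bot gives the robot as it stands.
- The arm moves only by the tool jog_arm, never from a script. Its argument "deltas" is one flat list of numbers, 7 for each row, row after row: the shift along the tool's x, y, z in m, then the turn, a rotation vector about the tool's x, y, z in degrees, then the gripper command: -1 is shut, 1 is fully open, values between are in proportion. A call has 1 to 8 rows; each row is the pose to reach, as a shift and turn from the pose commanded when the call began, along the tool's axes at that moment; what a row does not reach only later rows make up. A row lasts 1/10 s, in which the tool goes at most 50 mm and 8.59 degrees, less where a joint would pass 70% of its speed; a pose out of reach is approached as far as the arm can. A call with a gripper value outside its range is refused whole. The fingers move at their own pace and stop on an object; "squeeze" is the grip in N (left out, the last holds). Time passes only in rows, so rows that repeat a pose let the fingers close. It gives the time, the measured TCP pose, the force, the opening and the grip force at its end, in the units of the state.
- readout.read_state(): the state, without advancing time (a new reading comes with each control period).
- read_camera(name): name is "scene" or "top" or "wrist"; returns a dict with "color" (480x640x3 uint8, blue, green, red), "fx", "fy", "cx", "cy" (pixels), "origin" and "attitude" of the camera in the world. Camera axes: x right, y down, z forward; pixel columns grow to the right and rows downward; lengths in m; the calibration is good to about 2 mm. A picture is of the moment at which its call begins. There is no depth.
- finish_job(): hands the job in; it is judged then, once.
The state is a dict: "time": time; "q": joint angles; "joint_vel": joint speeds; "joint_torque": joint torques, N m; "tool_pos": TCP position; "tcp_rot": TCP orientation; "wrist_force": force on the tool from outside, world axes, zero at the start; "torque": the same for the moment, N m; "width": opening from 0.0 (shut) to 1.0 (fully open); "grip_force": force on a finger pad.
Only numpy, scipy, OpenCV 4.12 (cv2) and the standard library are available. Lean on these libraries where they do the work, as an engineer would, in place of code of your own. Each camera call takes 0.05 s, during which the arm holds its last target. There are 200 camera calls.

TASK

Stack the four plaster moulds on the slatted drying rack for drying, in one pile built up from the largest at the bottom to the smallest on top (the smallest is among the odds and ends in the crate). Lay the largest lengthwise within the rack, and each of the others flat and lengthwise on the one below so that no part of its base hangs over the edge. Leave everything else where it is.

Things in the scene. Friction and masses are not known exactly. Their poses are not given: they have to be found in the camera images.
- mould_1_center (a point): Centre (half-way up) of the largest plaster mould: a closed off-white block 146 long (x) x 68 wide (y) x 44 mm high (z), flat top and bottom, a dark parting line round its middle and a pour hole in its +x end. It starts lying flat on the table; take it across its width.
- mould_2_center (a point): Centre (half-way up) of the second largest plaster mould: a closed off-white block 118 long (x) x 54 wide (y) x 40 mm high (z), flat top and bottom, a dark parting line round its middle and a pour hole in its +x end. It starts lying flat on the table; take it across its width.
- mould_3_center (a point): Centre (half-way up) of the third largest plaster mould: a closed off-white block 92 long (x) x 41 wide (y) x 36 mm high (z), flat top and bottom, a dark parting line round its middle and a pour hole in its +x end. It starts lying flat on the table; take it across its width.
- mould_4_center (a point): Centre (half-way up) of the smallest plaster mould: a closed off-white block 66 long (x) x 28 wide (y) x 34 mm high (z), flat top and bottom, a dark parting line round its middle and a pour hole in its +x end. It starts lying in the crate; take it across its width.
- rack: Low slatted wooden drying rack, fixed: 190 (x) x 110 (y) mm, flat slatted top 20 mm above the table (slats run along x). Origin under its centre, at table height.
- crate: Open wooden crate, fixed: outside 190 (x) x 140 (y) x 36 mm high, walls 6 mm, inner floor 6 mm above the table. Origin under its centre, at table height. Holds the smallest mould (towards its +x end), a cork block, a clay lump and a flake of clay.
- slip_cup: Small grey-brown cup, 65 mm across, 47 mm high, standing on the table; origin under its centre. Not part of the work.
- needle_tin: Small open metal tin, 55 mm across, 58 mm high, standing on the table; origin under its centre. Not part of the work.
- brush_pot: Red-brown clay pot full of bristles, 96 x 85 mm, 118 mm high, standing on the table; origin under its centre. Not part of the work.
- cork_block: Brown cork block 58 x 55 x 22 mm lying in the crate; origin under its centre. Not part of the work.
- clay_lump: Brown lump of clay 59 x 63 x 38 mm lying in the crate; origin under its centre. Not part of the work.
- clay_flake: Flat brown flake of clay 23 x 24 x 9 mm lying in the crate; origin under its centre. Not part of the work.
There are look-alikes about, which are no part of the job. Leave any red look-alike of the part that bears mould_4_center alone.

How it is judged:
By the outcome, as a careful person would: the job done as asked, in the order asked, and still so for the second after the job is handed in, with the robot touching nothing.
It also fails if it takes over 72 s, if anything falls off the work surface, if the arm or the gripper's body presses on something with over 40 N, if the wrist force passes 120 N, or if a joint passes its speed limit or range.

## Working session

There is one attempt and no reset: what is moved stays moved. The work goes in short steps, Python scripts to look and compute and a tool call to move; the robot and the scene stay as the last step left them, time stands still between calls to the robot, and variables do not carry over. Pictures are saved under pics/ and viewed, at most 10 in all, crops included, and the job is handed in when it is done.

Besides the shell and the picture viewer there is one more tool, called after "Request:" as a command line: name --argument value ..., lists and objects as JSON in quotes. jog_arm: Moves the arm, as the interface text tells. Its arguments: {"type":"object","properties":{"deltas":{"type":"array"},"squeeze":{"type":"number"}},"required":["deltas"]}

```bash
mkdir -p pics; ls
python3 - <<'E'
from workcell import readout, read_camera, bot
import cv2,numpy as np
for n in ("top","scene"):
    c=read_camera(n); cv2.imwrite(f"pics/{n}0.png",c["color"])
    np.savez(f"{n}0.npz",**{k:np.array(v) for k,v in c.items()})
    print(n,c["fx"],c["fy"],c["cx"],c["cy"],c["origin"],np.round(c["attitude"],4).tolist())
s=readout.read_state(); print(s)
E
```

```text
pics
top 466.3648406419936 466.3648406419936 318.3241709540882 234.03474216797605 [ 0.37931792 -0.21787195  0.9278724 ] [-2.0306, 2.1473, -0.283]
scene 519.9472846595029 519.9472846595029 316.13248759919327 236.31615656645945 [0.1581551  0.20224892 0.79312179] [-1.1206, 2.4963, -0.901]
{'time': 0.1, 'q': array([ 1.09909906e+00,  2.64725275e-01,  1.60525912e+00,  1.43040218e-05,
        1.27374149e+00, -3.69024724e-02]), 'joint_vel': array([ 0.00129978, -0.00100121, -0.00553098,  0.00088141, -0.00159499,
        0.00134713]), 'joint_torque': array([ 6.22368425e-04, -5.16706324e+01, -3.68587804e+01,  8.69053360e-05,
        6.29328439e-03, -2.35675748e-05]), 'tool_pos': array([0.28403034, 0.61161747, 0.24704283]), 'tcp_rot': array([-0.6774945 , -3.06710619,  0.00323713]), 'wrist_force': array([-0.07005043, -0.81340085,  0.42979501]), 'torque': array([ 0.05074192,  0.01566995, -0.02483013]), 'grip_force': 0.0, 'width': 0.9989597223878903}
```

View pics/top0.png

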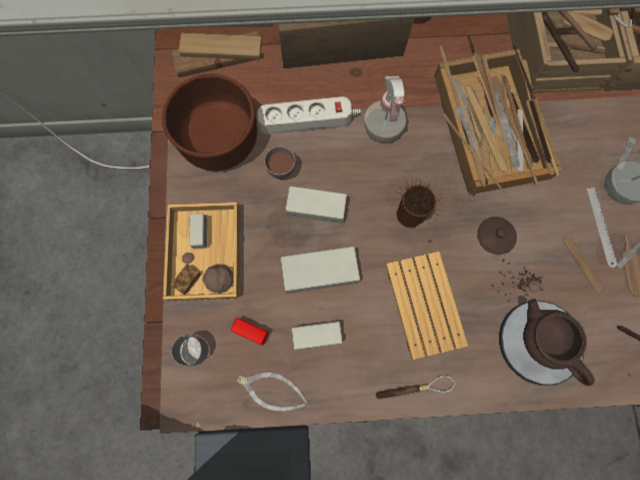

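View pics/scene0.png

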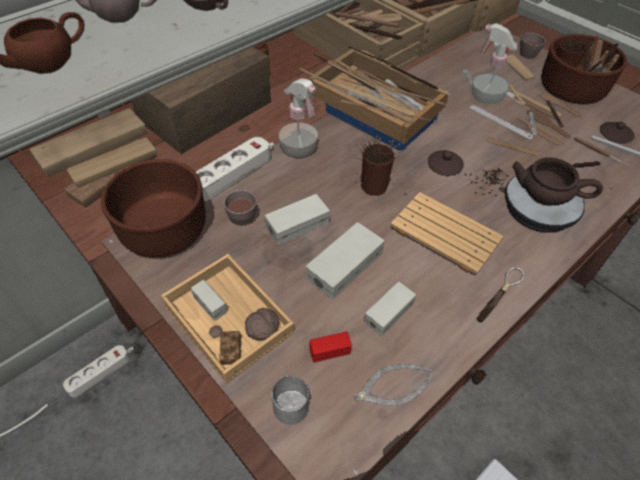

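Top view: big mould at (320,269), second at (316,204), third at (317,335), the smallest at (198,230) in the crate, rack at (427,305), red decoy at (250,330). The brush pot stands near (416,205). I'll fit known boxes to the silhouettes in both cameras.

```bash
cat > h.py <<'E'
import numpy as np,cv2
from scipy.optimize import minimize
from scipy.spatial.transform import Rotation as R
def proj(c,P):
    r=R.from_rotvec(c["attitude"]).as_matrix() if np.shape(c["attitude"])==(3,) else np.array(c["attitude"])
    p=(np.asarray(P)-c["origin"])@r
    return np.c_[c["fx"]*p[:,0]/p[:,2]+c["cx"],c["fy"]*p[:,1]/p[:,2]+c["cy"]]
def ray(c,uv,z):
    r=R.from_rotvec(c["attitude"]).as_matrix()
    d=r@[(uv[0]-c["cx"])/c["fx"],(uv[1]-c["cy"])/c["fy"],1]
    return np.array(c["origin"])+d*(z-c["origin"][2])/d[2]
def corners(x,y,a,L,W,z0,z1):
    u=np.array([np.cos(a),np.sin(a)]);v=np.array([-u[1],u[0]])
    return np.array([[*(np.array([x,y])+s*L/2*u+t*W/2*v),z] for s in(-1,1) for t in(-1,1) for z in(z0,z1)])
def mask(c,seed,wood=False,close=7):
    h=cv2.cvtColor(c["color"],cv2.COLOR_BGR2HSV)
    m=cv2.inRange(h,(8,95,110),(28,255,255)) if wood else cv2.inRange(h,(20,5,95),(60,75,255))
    if close: m=cv2.morphologyEx(m,cv2.MORPH_CLOSE,np.ones((close,close)))
    n,l=cv2.connectedComponents(m); s=l[seed[1],seed[0]]
    return ((l==s)&(s>0)).astype(np.uint8)
def fit(cs,ms,p0,L,W,z0,z1):
    K=4
    dt=[cv2.resize(m*255,None,fx=K,fy=K,interpolation=cv2.INTER_LINEAR)>127 for m in ms]
    def cost(p):
        t=0
        for c,m in zip(cs,dt):
            q=cv2.convexHull((((proj(c,corners(*p,L,W,z0,z1))+.5)*K-.5)*16).round().astype(np.int32))
            im=np.zeros(m.shape,np.uint8); cv2.fillPoly(im,[q],1,shift=4)
            t+=1-(im.astype(bool)&m).sum()/max(1,(im.astype(bool)|m).sum())
        return t/len(cs)
    best=min((minimize(cost,p0,method="Nelder-Mead",options=dict(initial_simplex=np.array(p0)+np.array([[0,0,0],[.02,0,0],[0,.02,0],[0,0,s]]),xatol=1e-4,fatol=1e-5)) for s in(.4,-.4)),key=lambda r:r.fun)
    return best.x,best.fun
E
cat > m0.py <<'E'
from h import *
t,s=[dict(np.load(f"{n}0.npz")) for n in("top","scene")]
T={"m1":((320,269),(345,255),.146,.068,0,.044,0),"m2":((316,204),(297,217),.118,.054,0,.04,0),"m3":((317,335),(392,304),.092,.041,0,.036,0),
"m4":((198,230),(208,298),.066,.028,.006,.040,0),"rack":((432,305),(447,230),.19,.11,0,.02,1),"crate":((220,240),(240,290),.19,.14,0,.036,1)}
for k,(a,b,L,W,z0,z1,w) in T.items():
    ms=[mask(t,a,w,11 if k=="rack" else 5),mask(s,b,w,11 if k=="rack" else 5)]
    for m in ms:
        cn,_=cv2.findContours(m,0,2)
        if k=="crate": cv2.drawContours(m,cn,-1,1,-1)
    x=ray(t,a,z1)[:2]
    (u,v),(w1,h1),ang=cv2.minAreaRect(cv2.findNonZero(ms[0]))
    bp=cv2.boxPoints(((u,v),(w1,h1),ang)); e=max([(bp[1]-bp[0]),(bp[2]-bp[1])],key=np.linalg.norm)
    d=ray(t,np.array([u,v])+e/2,z1)-ray(t,(u,v),z1); yaw=np.arctan2(d[1],d[0])
    for nm,cs,mm in(("both",[t,s],ms),("top",[t],ms[:1]),("scene",[s],ms[1:])):
        p,f=fit(cs,mm,[*x,yaw],L,W,z0,z1); print(k,nm,np.round(p[:2],4),"yaw",round(np.degrees(p[2]),1),"cost",round(f,3),"r",round(np.hypot(*p[:2]),3),[int(m.sum()) for m in mm])
for n,uv,z in(("cup",(281,161),.047),("tin",(190,348),.058),("pot",(418,198),.118),("lump",(218,278),.03),("flake",(188,258),.015),("cork",(187,277),.028)): print(n,ray(t,uv,z).round(3))
E
python3 m0.py
```

```text
m1 both [ 0.5448 -0.2342] yaw -84.3 cost 0.095 r 0.593 [2663, 3047]
m1 top [ 0.5462 -0.234 ] yaw -84.8 cost 0.083 r 0.594 [2663]
m1 scene [ 0.5443 -0.2345] yaw -83.7 cost 0.103 r 0.593 [3047]
m2 both [ 0.6805 -0.2344] yaw -101.2 cost 0.105 r 0.72 [1676, 1870]
m2 top [ 0.6804 -0.2348] yaw -101.6 cost 0.092 r 0.72 [1676]
m2 scene [ 0.6809 -0.2341] yaw -101.7 cost 0.114 r 0.72 [1870]
m3 both [ 0.419  -0.2214] yaw -85.2 cost 0.094 r 0.474 [1099, 1360]
m3 top [ 0.4189 -0.2218] yaw -85.9 cost 0.04 r 0.474 [1099]
m3 scene [ 0.4194 -0.2214] yaw -82.3 cost 0.138 r 0.474 [1360]
m4 both [0.6381 0.0066] yaw -2.2 cost 0.251 r 0.638 [448, 689]
m4 top [0.6398 0.0081] yaw 6.2 cost 0.298 r 0.64 [448]
m4 scene [0.6374 0.0063] yaw -4.4 cost 0.178 r 0.637 [689]
rack both [ 0.4676 -0.4384] yaw -169.4 cost 0.07 r 0.641 [5676, 4336]
rack top [ 0.4674 -0.4382] yaw -170.4 cost 0.028 r 0.641 [5676]
rack scene [ 0.47   -0.4411] yaw -169.6 cost 0.107 r 0.645 [4336]
crate both [ 0.5966 -0.0012] yaw -181.1 cost 0.036 r 0.597 [7029, 9017]
crate top [ 5.968e-01 -4.000e-04] yaw -181.0 cost 0.038 r 0.597 [7029]
crate scene [ 0.5963 -0.0026] yaw -181.1 cost 0.031 r 0.596 [9017]
cup [ 0.768 -0.168  0.047]
tin [0.407 0.009 0.058]
pot [ 0.65  -0.421  0.118]
lump [ 0.538 -0.036  0.03 ]
flake [0.584 0.026 0.015]
cork [0.543 0.024 0.028]
```

Both cameras agree within about 2 mm. I'll move above mould 1 first.

```bash
cat > go.py <<'E'
# usage: go.py x y z closing_yaw_deg [x y z yaw ...] -> row numbers (m, deg) from the present pose
import sys
from h import *
from workcell import readout
s=readout.read_state(); R0=R.from_rotvec(s["tcp_rot"])
y=R0.as_matrix()[:,1]; print("now",round(s["time"],2),s["tool_pos"].round(4),"closing",np.degrees(np.arctan2(y[1],y[0])).round(2),"q",s["q"].round(2),"w",round(85*s["width"],1),"F",s["wrist_force"].round(1))
a=list(map(float,sys.argv[1:]))
for i in range(0,len(a),4):
    c=np.radians(a[i+3]); Y=np.array([np.cos(c),np.sin(c),0]); Z=np.array([0,0,-1.]); X=np.cross(Y,Z)
    d=R0.inv().apply(np.array(a[i:i+3])-s["tool_pos"]); r=(R0.inv()*R.from_matrix(np.c_[X,Y,Z])).as_rotvec(degrees=True)
    print("row",d.round(4).tolist(),r.round(2).tolist())
E
python3 go.py .545 -.234 .2 5.5
```

```text
now 0.1 [0.284  0.6116 0.247 ] closing 65.09 q [ 1.1   0.26  1.61  0.    1.27 -0.04] w 84.9 F [-0.1 -0.8  0.4]
row [-0.5929, -0.6569, 0.0484] [-0.11, 0.06, 59.59]
```

Request:
jog_arm --deltas '[-0.593, -0.657, 0.048, -0.1, 0.1, 59.6, 1, -0.593, -0.657, 0.048, -0.1, 0.1, 59.6, 1, -0.593, -0.657, 0.048, -0.1, 0.1, 59.6, 1, -0.593, -0.657, 0.048, -0.1, 0.1, 59.6, 1, -0.593, -0.657, 0.048, -0.1, 0.1, 59.6, 1, -0.593, -0.657, 0.048, -0.1, 0.1, 59.6, 1, -0.593, -0.657, 0.048, -0.1, 0.1, 59.6, 1, -0.593, -0.657, 0.048, -0.1, 0.1, 59.6, 1]'

```text
time: 0.9
tool_pos: [0.402, 0.2285, 0.2262]
tcp_rot: [-2.115, -2.322, -0.003]
wrist_force: [2.0, -0.0, -0.4]
width: 0.998
grip_force: 0.0
```

```bash
python3 go.py .545 -.234 .2 5.5
```

```text
now 0.9 [0.402  0.2285 0.2262] closing 5.34 q [ 0.46 -0.13  2.07  0.    1.21  0.37] w 84.8 F [ 2.  -0.  -0.4]
row [-0.4739, 0.0994, 0.0252] [0.03, -0.12, -0.16]
```

Request:
jog_arm --deltas '[-0.46, 0.1, 0.025, 0, 0, 0, 1, -0.46, 0.1, 0.025, 0, 0, 0, 1, -0.46, 0.1, 0.025, 0, 0, 0, 1, -0.46, 0.1, 0.025, 0, 0, 0, 1, -0.46, 0.1, 0.025, 0, 0, 0, 1, -0.46, 0.1, 0.025, 0, 0, 0, 1, -0.46, 0.1, 0.025, 0, 0, 0, 1, -0.46, 0.1, 0.025, 0, 0, 0, 1]'

```text
time: 1.7
tool_pos: [0.5239, -0.1519, 0.2041]
tcp_rot: [-2.112, -2.323, -0.003]
wrist_force: [0.4, 1.2, 0.4]
width: 1.001
grip_force: 0.0
```

Request:
jog_arm --deltas '[0, 0, 0, 0, 0, 0, 1, 0, 0, 0, 0, 0, 0, 1]'

```text
time: 1.9
tool_pos: [0.5234, -0.1506, 0.2037]
tcp_rot: [-2.114, -2.32, -0.002]
wrist_force: [-0.3, 1.0, -0.2]
width: 1.0
grip_force: 0.0
```

```bash
python3 go.py .545 -.234 .2 5.5
python3 - <<'E'
from workcell import read_camera
import cv2,numpy as np
c=read_camera("wrist"); cv2.imwrite("pics/w1.png",c["color"]); np.savez("w1.npz",**{k:np.array(v) for k,v in c.items()})
E
```

```text
now 1.9 [ 0.5234 -0.1506  0.2037] closing 5.33 q [-0.33  0.05  1.93  0.    1.16 -0.42] w 85.0 F [-0.3  1.  -0.2]
row [-0.085, 0.0137, 0.0034] [-0.06, -0.2, -0.17]
```

View pics/w1.png

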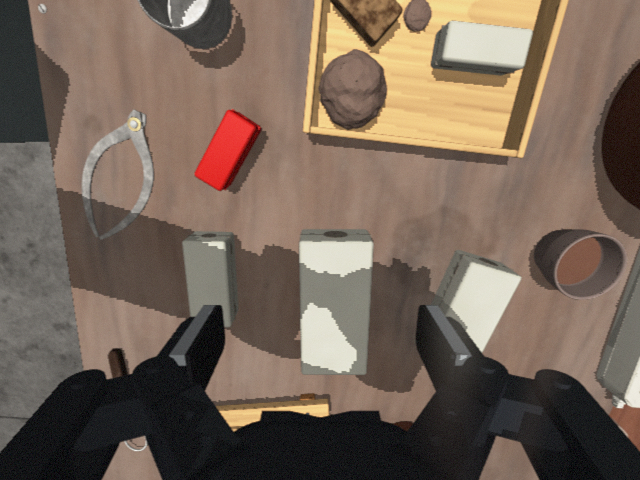

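Wrist view shows mould 1 with its top face roughly at corners (300,240),(372,240),(367,375),(302,375). The crate mould is at (482,47). I'll check the projection of the fitted models against this.

```bash
python3 - <<'E'
from h import *
c=dict(np.load("w1.npz"))
im=c["color"].copy()
for n,(x,y,a,L,W,z0,z1) in {"m1":(.5448,-.2342,-84.3,.146,.068,0,.044),"m2":(.6805,-.2344,-101.4,.118,.054,0,.04),"m3":(.419,-.2216,-85,.092,.041,0,.036),"m4":(.638,.0066,-3.5,.066,.028,.006,.04)}.items():
    p=proj(c,corners(x,y,np.radians(a),L,W,z0,z1))
    cv2.polylines(im,[p[[1,3,7,5]].round().astype(int)],True,(0,0,255)); cv2.polylines(im,[p[[0,2,6,4]].round().astype(int)],True,(255,0,0))
cv2.imwrite("pics/w1o.png",im)
E
python3 go.py .545 -.2342 .1 5.5 .545 -.2342 .024 5.5
```

```text
now 1.95 [ 0.5233 -0.1496  0.2038] closing 5.43 q [-0.33  0.05  1.93  0.    1.16 -0.42] w 84.9 F [ 0.1 -0.5 -0.5]
row [-0.0867, 0.0137, 0.1035] [-0.05, -0.2, -0.07]
row [-0.087, 0.0138, 0.1795] [-0.05, -0.2, -0.07]
```

View pics/w1o.png

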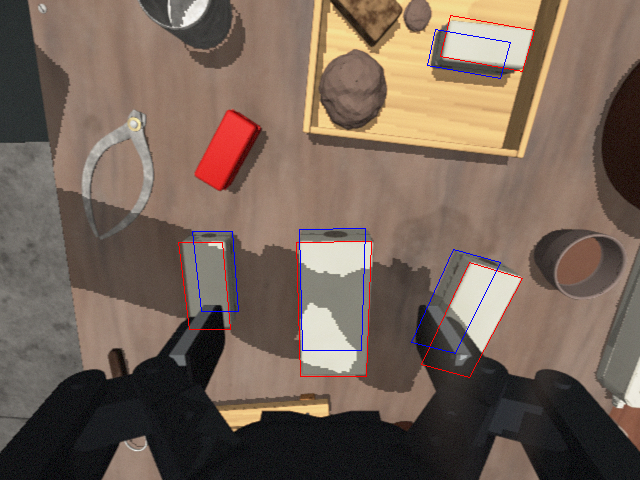

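Overlay confirms moulds 1 and 2. Mould 3 is about 3 mm off and mould 4 about 5° in yaw, to be corrected later. Now grasping mould 1.

Request:
jog_arm --deltas '[-0.044, 0.007, 0.035, 0, -0.2, 0, 1, -0.087, 0.0138, 0.07, 0, -0.2, 0, 1, -0.087, 0.0138, 0.1, 0, -0.2, 0, 1, -0.087, 0.0138, 0.13, 0, -0.2, 0, 1, -0.087, 0.0138, 0.16, 0, -0.2, 0, 1, -0.087, 0.0138, 0.1795, 0, -0.2, 0, 1, -0.087, 0.0138, 0.1795, 0, -0.2, 0, 1]' --squeeze 50

```text
time: 2.65
tool_pos: [0.543, -0.2312, 0.0215]
tcp_rot: [-2.106, -2.323, 0.004]
wrist_force: [-0.1, 0.2, 0.3]
width: 1.0
grip_force: 0.0
```

Request:
jog_arm --deltas '[0, 0, 0, 0, 0, 0, -1, 0, 0, 0, 0, 0, 0, -1, 0, 0, 0, 0, 0, 0, -1, 0, 0, 0, 0, 0, 0, -1, 0, 0, 0, 0, 0, 0, -1, 0, 0, 0, 0, 0, 0, -1]'

```text
time: 3.25
tool_pos: [0.5471, -0.2346, 0.0263]
tcp_rot: [2.111, 2.323, 0.001]
wrist_force: [-0.4, 3.7, 6.2]
width: 0.797
grip_force: 60.9
```

```bash
python3 go.py .545 -.234 .18 5.5
```

```text
now 3.25 [ 0.5471 -0.2346  0.0263] closing 5.48 q [-0.45  0.34  1.96  0.    0.84 -0.54] w 67.7 F [-0.4  3.7  6.2]
row [0.0006, -0.0016, -0.1537] [0.14, 0.08, -0.02]
```

Request:
jog_arm --deltas '[0, 0, -0.03, 0, 0, 0, -1, 0, 0, -0.07, 0, 0, 0, -1, 0, 0, -0.11, 0, 0, 0, -1, 0, 0, -0.13, 0, 0, 0, -1, 0, 0, -0.13, 0, 0, 0, -1]'

```text
time: 3.75
tool_pos: [0.5483, -0.2361, 0.1588]
tcp_rot: [2.107, 2.318, 0.002]
wrist_force: [0.7, -0.9, -4.0]
width: 0.788
grip_force: 59.9
```

```bash
python3 go.py .4676 -.4384 .15 -79.8
```

```text
now 3.75 [ 0.5483 -0.2361  0.1588] closing 5.47 q [-0.45  0.18  1.87 -0.    1.08 -0.54] w 67.0 F [ 0.7 -0.9 -4. ]
row [-0.1936, -0.0997, 0.0092] [0.57, -0.04, 85.27]
```

Request:
jog_arm --deltas '[-0.025, -0.012, 0.002, 0, 0, 8, -1, -0.05, -0.025, 0.004, 0, 0, 16, -1, -0.075, -0.04, 0.006, 0, 0, 24, -1, -0.1, -0.05, 0.009, 0, 0, 32, -1, -0.125, -0.063, 0.009, 0, 0, 40, -1, -0.15, -0.075, 0.009, 0.5, 0, 48, -1, -0.175, -0.09, 0.009, 0.5, 0, 56, -1, -0.1936, -0.0997, 0.009, 0.5, 0, 64, -1]'

```text
time: 4.55
tool_pos: [0.4628, -0.4373, 0.1426]
tcp_rot: [-3.019, -0.84, 0.014]
wrist_force: [0.6, -0.1, -4.6]
width: 0.784
grip_force: 59.7
```

```bash
python3 go.py .4676 -.4384 .15 -79.8
```

```text
now 4.55 [ 0.4628 -0.4373  0.1426] closing -58.9 q [-0.79  0.28  1.78 -0.    1.09  0.24] w 66.6 F [ 0.6 -0.1 -4.6]
row [0.0035, 0.0033, -0.0075] [-0.5, 0.46, 20.91]
```

Request:
jog_arm --deltas '[0, 0, 0, -0.2, 0, 7, -1, 0, 0, 0, -0.4, 0.4, 14, -1, 0, 0, 0, -0.4, 0.4, 20.9, -1, 0, 0, 0, -0.4, 0.4, 20.9, -1, 0, 0, 0, -0.4, 0.4, 20.9, -1, 0, 0, 0, -0.4, 0.4, 20.9, -1]'

```text
time: 5.15
tool_pos: [0.4648, -0.4363, 0.1448]
tcp_rot: [3.128, 0.293, 0.001]
wrist_force: [0.6, -0.6, -4.5]
width: 0.79
grip_force: 59.7
```

```bash
python3 go.py .4676 -.4384 .08 -79.8 .4676 -.4384 .046 -79.8
python3 - <<'E'
from workcell import read_camera
import cv2,numpy as np
for n in("wrist","top"):
    c=read_camera(n); np.savez(n+"2.npz",**{k:np.array(v) for k,v in c.items()}); cv2.imwrite(f"pics/{n}2.png",c["color"])
E
python3 go.py .4676 -.4384 .08 -79.8 .4676 -.4384 .046 -79.8
```

```text
now 5.15 [ 0.4648 -0.4363  0.1448] closing -79.29 q [-0.79  0.27  1.79  0.    1.08  0.59] w 67.2 F [ 0.6 -0.6 -4.5]
row [0.0023, 0.0026, 0.0648] [0.02, -0.05, 0.51]
row [0.0023, 0.0026, 0.0988] [0.02, -0.05, 0.51]
now 5.25 [ 0.4652 -0.4366  0.1455] closing -79.33 q [-0.79  0.27  1.79  0.    1.08  0.59] w 67.1 F [ 0.8  0.6 -4.5]
row [0.002, 0.0022, 0.0656] [0.08, -0.09, 0.47]
row [0.0019, 0.0021, 0.0996] [0.08, -0.09, 0.47]
```

View pics/wrist2.png

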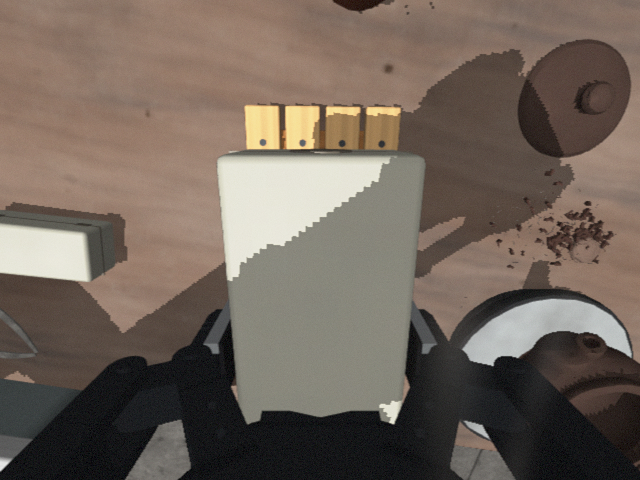

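Wrist view shows mould 1 held square over the rack, with the slats centred at column ~323 against the mould at ~321. Lowering.

Request:
jog_arm --deltas '[0.001, 0.001, 0.02, 0, 0, 0.5, -1, 0.002, 0.002, 0.05, 0, 0, 0.5, -1, 0.002, 0.002, 0.075, 0, 0, 0.5, -1, 0.002, 0.002, 0.09, 0, 0, 0.5, -1, 0.002, 0.002, 0.096, 0, 0, 0.5, -1, 0.002, 0.002, 0.098, 0, 0, 0.5, -1, 0.002, 0.002, 0.098, 0, 0, 0.5, -1]'

```text
time: 5.95
tool_pos: [0.4685, -0.4391, 0.049]
tcp_rot: [3.126, 0.276, 0.005]
wrist_force: [-0.6, 0.3, -4.1]
width: 0.787
grip_force: 59.6
```

```bash
python3 go.py .4676 -.4384 .044 -79.8
```

```text
now 5.95 [ 0.4685 -0.4391  0.049 ] closing -79.9 q [-0.79  0.39  1.84  0.    0.91  0.6 ] w 66.9 F [-0.6  0.3 -4.1]
row [-0.0008, -0.0009, 0.005] [0.18, -0.17, -0.1]
```

Request:
jog_arm --deltas '[0, 0, 0.001, 0, 0, 0, -1, 0, 0, 0.002, 0, 0, 0, -1, 0, 0, 0.003, 0, 0, 0, -1, 0, 0, 0.003, 0, 0, 0, -1]'

```text
time: 6.35
tool_pos: [0.4685, -0.4391, 0.0464]
tcp_rot: [3.126, 0.276, 0.005]
wrist_force: [0.5, 0.9, 1.5]
width: 0.787
grip_force: 60.2
```

```bash
python3 go.py .4676 -.4384 .044 -79.8
```

```text
now 6.35 [ 0.4685 -0.4391  0.0464] closing -79.91 q [-0.79  0.39  1.84  0.    0.91  0.6 ] w 66.9 F [0.5 0.9 1.5]
row [-0.0008, -0.0009, 0.0024] [0.19, -0.18, -0.11]
```

Contact (force −4.1 → +1.5 N). Releasing, then rising.

Request:
jog_arm --deltas '[0, 0, 0, 0, 0, 0, 1, 0, 0, 0, 0, 0, 0, 1, 0, 0, 0, 0, 0, 0, 1, 0, 0, 0, 0, 0, 0, 1, 0, 0, -0.03, 0, 0, 0, 1, 0, 0, -0.08, 0, 0, 0, 1, 0, 0, -0.13, 0, 0, 0, 1, 0, 0, -0.16, 0, 0, 0, 1]'

```text
time: 7.15
tool_pos: [0.4688, -0.4396, 0.2099]
tcp_rot: [3.123, 0.276, 0.009]
wrist_force: [0.0, -0.1, -0.1]
width: 1.002
grip_force: 0.0
```

```bash
python3 go.py .6805 -.2344 .19 -11.4
```

```text
now 7.15 [ 0.4688 -0.4396  0.2099] closing -79.91 q [-0.79  0.22  1.73  0.    1.18  0.6 ] w 85.2 F [ 0.  -0.1 -0.1]
row [0.2443, -0.1651, 0.0201] [0.52, -0.04, -68.51]
```

Request:
jog_arm --deltas '[0.03, -0.021, 0.003, 0, 0, -8.5, 1, 0.06, -0.041, 0.006, 0, 0, -17, 1, 0.09, -0.062, 0.009, 0, 0, -25.5, 1, 0.12, -0.083, 0.01, 0, 0, -34, 1, 0.15, -0.104, 0.015, 0, 0, -42.5, 1, 0.18, -0.124, 0.018, 0.2, 0, -51, 1, 0.21, -0.145, 0.02, 0.3, 0, -59.5, 1, 0.244, -0.165, 0.02, 0.5, 0, -68, 1]'

```text
time: 7.95
tool_pos: [0.6791, -0.2319, 0.1846]
tcp_rot: [-2.429, -1.982, 0.001]
wrist_force: [0.0, -1.0, -0.5]
width: 0.998
grip_force: 0.0
```

Request:
jog_arm --deltas '[0, 0, 0, 0, 0, 0, 1, 0, 0, 0, 0, 0, 0, 1]'

```text
time: 8.15
tool_pos: [0.6792, -0.2323, 0.1848]
tcp_rot: [-2.434, -1.976, 0.001]
wrist_force: [-0.3, -0.2, 0.5]
width: 1.001
grip_force: 0.0
```

```bash
python3 go.py .6805 -.2346 .1 -11.4 .6805 -.2346 .022 -11.4
python3 - <<'E'
from workcell import read_camera
from h import *
for n in("wrist","top"):
    c=read_camera(n); np.savez(n+"3.npz",**{k:np.array(v) for k,v in c.items()})
    if n=="wrist":
        im=c["color"].copy()
        for a in[(.6805,-.2346,np.radians(-101.4),.118,.054,0,.04)]:
            p=proj(c,corners(*a)); cv2.polylines(im,[p[[1,3,7,5]].round().astype(int)],True,(0,0,255))
        cv2.imwrite("pics/wrist3.png",im)
    else:
        im=c["color"].copy()
        p=proj(c,corners(.4676,-.4384,np.radians(10.2),.19,.11,.0,.02)); cv2.polylines(im,[p[[1,3,7,5]].round().astype(int)],True,(0,0,255))
        p=proj(c,corners(.4676,-.4384,np.radians(10.2),.146,.068,.02,.064)); cv2.polylines(im,[p[[1,3,7,5]].round().astype(int)],True,(255,0,0))
        cv2.imwrite("pics/top3.png",cv2.resize(im[220:380,340:520],None,fx=3,fy=3))
a=cv2.imread("pics/wrist3.png"); b=cv2.imread("pics/top3.png")
s=cv2.resize(a,None,fx=.65,fy=.65); h=max(s.shape[0],b.shape[0]); f=lambda x:cv2.copyMakeBorder(x,0,h-x.shape[0],0,0,0)
cv2.imwrite("pics/c3.png",cv2.resize(np.hstack([f(s),f(b)]),None,fx=.83,fy=.83))
E
```

```text
now 8.15 [ 0.6792 -0.2323  0.1848] closing -11.86 q [-0.37  0.39  1.56  0.    1.2  -0.16] w 85.1 F [-0.3 -0.2  0.5]
row [-0.0023, 0.0021, 0.0848] [-0.29, -0.19, -0.46]
row [-0.0026, 0.0025, 0.1628] [-0.29, -0.19, -0.46]
```

View pics/c3.png

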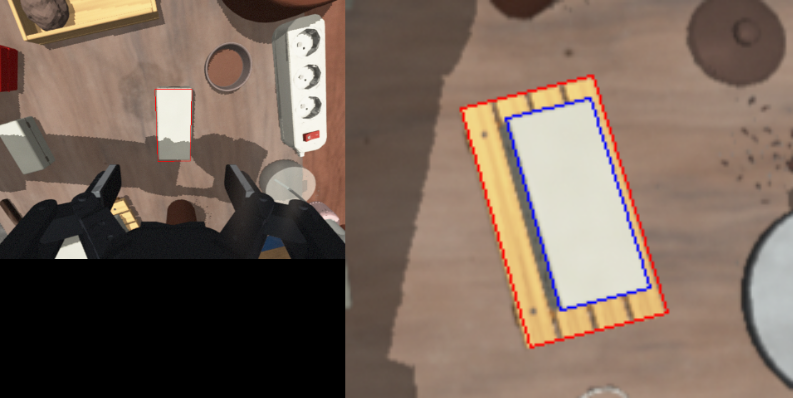

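Mould 1 sits exactly where modelled, well inside the rack, and the mould 2 overlay matches. Descending on mould 2.

Request:
jog_arm --deltas '[-0.002, 0.002, 0.04, -0.3, -0.2, -0.5, 1, -0.0025, 0.0025, 0.08, -0.3, -0.2, -0.5, 1, -0.0025, 0.0025, 0.12, -0.3, -0.2, -0.5, 1, -0.0025, 0.0025, 0.15, -0.3, -0.2, -0.5, 1, -0.0025, 0.0025, 0.1605, -0.3, -0.2, -0.5, 1, -0.0025, 0.0025, 0.1605, -0.3, -0.2, -0.5, 1]'

```text
time: 8.85
tool_pos: [0.6779, -0.2358, 0.0226]
tcp_rot: [-2.431, -1.985, 0.002]
wrist_force: [-0.5, 0.2, 0.2]
width: 0.998
grip_force: 0.0
```

Request:
jog_arm --deltas '[0, 0, 0, 0, 0, 0, -1, 0, 0, 0, 0, 0, 0, -1, 0, 0, 0, 0, 0, 0, -1, 0, 0, 0, 0, 0, 0, -1, 0, 0, 0, 0, 0, 0, -1, 0, 0, 0, 0, 0, 0, -1, 0, 0, 0, 0, 0, 0, -1]'

```text
time: 9.55
tool_pos: [0.6823, -0.2363, 0.028]
tcp_rot: [2.427, 1.986, 0.005]
wrist_force: [0.1, -0.9, 6.1]
width: 0.623
grip_force: 54.8
```

```bash
python3 go.py .6805 -.2346 .2 -11.4
```

```text
now 9.55 [ 0.6823 -0.2363  0.028 ] closing -11.41 q [-0.37  0.54  1.66  0.    0.94 -0.17] w 53.0 F [ 0.1 -0.9  6.1]
row [0.0012, -0.0011, -0.172] [0.33, 0.05, -0.01]
```

Request:
jog_arm --deltas '[0, 0, -0.03, 0, 0, 0, -1, 0, 0, -0.07, 0, 0, 0, -1, 0, 0, -0.12, 0, 0, 0, -1, 0, 0, -0.162, 0, 0, 0, -1, 0, 0, -0.162, 0, 0, 0, -1]'

```text
time: 10.05
tool_pos: [0.6849, -0.2371, 0.1973]
tcp_rot: [2.42, 1.98, 0.014]
wrist_force: [0.8, -0.9, 0.3]
width: 0.623
grip_force: 54.0
```

```bash
python3 go.py .4685 -.4391 .18 -79.9
```

```text
now 10.05 [ 0.6849 -0.2371  0.1973] closing -11.4 q [-0.37  0.38  1.55  0.    1.2  -0.17] w 53.0 F [ 0.8 -0.9  0.3]
row [-0.2408, -0.1725, 0.015] [0.94, -0.46, 68.5]
```

Request:
jog_arm --deltas '[-0.03, -0.021, 0, 0, 0, 8.5, -1, -0.06, -0.043, 0, 0, 0, 17, -1, -0.09, -0.064, 0, 0.2, 0, 25.5, -1, -0.12, -0.086, 0, 0.4, -0.2, 34, -1, -0.15, -0.107, 0.004, 0.5, -0.3, 42.5, -1, -0.18, -0.13, 0.008, 0.7, -0.4, 51, -1, -0.21, -0.15, 0.012, 0.9, -0.5, 59.5, -1, -0.241, -0.1725, 0.015, 0.9, -0.5, 68, -1]'

```text
time: 10.85
tool_pos: [0.462, -0.4378, 0.1707]
tcp_rot: [-3.122, -0.28, 0.024]
wrist_force: [0.1, -0.6, -1.8]
width: 0.622
grip_force: 53.9
```

Request:
jog_arm --deltas '[0, 0, 0, 0, 0, 0.5, -1, 0, 0, 0, 0, 0, 0.5, -1]'

```text
time: 11.05
tool_pos: [0.4623, -0.4377, 0.1709]
tcp_rot: [-3.122, -0.274, 0.024]
wrist_force: [-0.3, -0.6, -2.0]
width: 0.621
grip_force: 53.9
```

```bash
python3 go.py .4685 -.4391 .12 -79.9 .4685 -.4391 .096 -79.9
python3 - <<'E'
from workcell import read_camera
from h import *
c=read_camera("top"); cv2.imwrite("pics/t4.png",cv2.resize(c["color"][200:400,320:540],None,fx=3,fy=3))
E
```

```text
now 11.05 [ 0.4623 -0.4377  0.1709] closing -79.99 q [-0.79  0.26  1.76 -0.01  1.14  0.61] w 52.8 F [-0.3 -0.6 -2. ]
row [0.0065, 0.0029, 0.0508] [-0.49, 0.82, -0.09]
row [0.0069, 0.0031, 0.0748] [-0.49, 0.82, -0.09]
```

Request:
jog_arm --deltas '[0.003, 0.001, 0.02, -0.5, 0.8, 0, -1, 0.0065, 0.003, 0.04, -0.5, 0.8, 0, -1, 0.0065, 0.003, 0.0508, -0.5, 0.8, 0, -1, 0.0065, 0.003, 0.0508, -0.5, 0.8, 0, -1, 0.0065, 0.003, 0.0508, -0.5, 0.8, 0, -1]'

```text
time: 11.6
tool_pos: [0.47, -0.4385, 0.1207]
tcp_rot: [3.128, 0.278, -0.0]
wrist_force: [0.3, -0.3, -1.5]
width: 0.624
grip_force: 53.9
```

```bash
python3 go.py .4685 -.4391 .094 -79.9
```

```text
now 11.6 [ 0.47   -0.4385  0.1207] closing -79.83 q [-0.79  0.31  1.8  -0.    1.04  0.6 ] w 53.1 F [ 0.3 -0.3 -1.5]
row [-0.0016, 0.0003, 0.0267] [0.07, 0.02, 0.07]
```

Request:
jog_arm --deltas '[-0.0015, 0.0003, 0.012, 0, 0, 0, -1, -0.0015, 0.0003, 0.02, 0, 0, 0, -1, -0.0015, 0.0003, 0.024, 0, 0, 0, -1, -0.0015, 0.0003, 0.026, 0, 0, 0, -1, -0.0015, 0.0003, 0.0275, 0, 0, 0, -1, -0.0015, 0.0003, 0.0285, 0, 0, 0, -1, -0.0015, 0.0003, 0.0285, 0, 0, 0, -1]'

```text
time: 12.3
tool_pos: [0.4681, -0.4398, 0.0922]
tcp_rot: [3.128, 0.276, 0.0]
wrist_force: [-0.1, 0.4, -2.2]
width: 0.624
grip_force: 53.9
```

```bash
python3 go.py .4685 -.4391 .092 -79.9
```

```text
now 12.3 [ 0.4681 -0.4398  0.0922] closing -79.92 q [-0.79  0.34  1.82 -0.    0.99  0.6 ] w 53.0 F [-0.1  0.4 -2.2]
row [0.0005, -0.0006, 0.0002] [0.09, 0.01, -0.02]
```

Request:
jog_arm --deltas '[0, 0, 0.001, 0, 0, 0, -1, 0, 0, 0.0015, 0, 0, 0, -1, 0, 0, 0.002, 0, 0, 0, -1, 0, 0, 0.002, 0, 0, 0, -1]'

```text
time: 12.7
tool_pos: [0.4682, -0.4399, 0.092]
tcp_rot: [3.127, 0.276, 0.001]
wrist_force: [-2.8, 3.1, 7.6]
width: 0.618
grip_force: 55.0
```

Contact at z 0.092, as expected. Release and rise.

Request:
jog_arm --deltas '[0, 0, 0, 0, 0, 0, 1, 0, 0, 0, 0, 0, 0, 1, 0, 0, 0, 0, 0, 0, 1, 0, 0, 0, 0, 0, 0, 1, 0, 0, -0.03, 0, 0, 0, 1, 0, 0, -0.07, 0, 0, 0, 1, 0, 0, -0.1, 0, 0, 0, 1, 0, 0, -0.12, 0, 0, 0, 1]'

```text
time: 13.5
tool_pos: [0.4689, -0.4404, 0.2132]
tcp_rot: [3.125, 0.276, 0.004]
wrist_force: [0.8, 0.3, 0.5]
width: 1.002
grip_force: 0.0
```

```bash
python3 go.py .4175 -.223 .19 4.5
```

```text
now 13.5 [ 0.4689 -0.4404  0.2132] closing -79.91 q [-0.79  0.22  1.72 -0.    1.19  0.6 ] w 85.2 F [0.8 0.3 0.5]
row [-0.0126, -0.2232, 0.0222] [0.3, 0.1, -84.41]
```

Request:
jog_arm --deltas '[-0.002, -0.028, 0.002, 0, 0, -8.5, 1, -0.004, -0.056, 0.005, 0, 0, -17, 1, -0.006, -0.084, 0.008, 0, 0, -25.5, 1, -0.008, -0.112, 0.01, 0, 0, -34, 1, -0.01, -0.14, 0.015, 0, 0, -42.5, 1, -0.012, -0.168, 0.02, 0, 0, -51, 1, -0.0126, -0.196, 0.022, 0, 0, -59.5, 1, -0.0126, -0.223, 0.022, 0, 0, -68, 1]'

```text
time: 14.3
tool_pos: [0.4158, -0.2209, 0.1872]
tcp_rot: [2.434, 1.986, -0.002]
wrist_force: [0.1, 0.1, 0.3]
width: 1.0
grip_force: 0.0
```

Request:
jog_arm --deltas '[0, 0, 0, 0, 0, -8.5, 1, 0, 0, 0, 0, 0, -16.4, 1, 0, 0, 0, 0, 0, -16.4, 1, 0, 0, 0, 0, 0, -16.4, 1]'

```text
time: 14.7
tool_pos: [0.4166, -0.2222, 0.1878]
tcp_rot: [2.136, 2.302, -0.002]
wrist_force: [0.0, 1.0, -0.8]
width: 1.003
grip_force: 0.0
```

```bash
python3 - <<'E'
from workcell import read_camera
from h import *
cs=[read_camera(n) for n in("wrist","top")]
c=cs[0]; im=c["color"].copy()
p=proj(c,corners(.4175,-.223,np.radians(-85.5),.092,.041,0,.036)); cv2.polylines(im,[p[[1,3,7,5]].round().astype(int)],True,(0,0,255))
a=cv2.resize(im,None,fx=.65,fy=.65)
c=cs[1]; im=c["color"].copy()
for L,W,z0,z1,col in((.146,.068,.02,.064,(255,0,0)),(.118,.054,.064,.104,(0,0,255))):
    p=proj(c,corners(.4680,-.4390,np.radians(10.1),L,W,z0,z1)); cv2.polylines(im,[p[[1,3,7,5]].round().astype(int)],True,col)
b=cv2.resize(im[225:370,380:480],None,fx=3,fy=3)
h=max(a.shape[0],b.shape[0]); f=lambda x:cv2.copyMakeBorder(x,0,h-x.shape[0],0,0,0)
cv2.imwrite("pics/c4.png",np.hstack([f(a),f(b)]))
E
python3 go.py .4175 -.223 .03 4.5
```

```text
now 14.8 [ 0.4166 -0.2223  0.1878] closing 4.34 q [-0.54 -0.08  2.09 -0.    1.13 -0.62] w 85.1 F [ 0.  -0.1  0.5]
row [-0.0005, 0.0009, 0.1578] [-0.01, 0.08, -0.16]
```

View pics/c4.png

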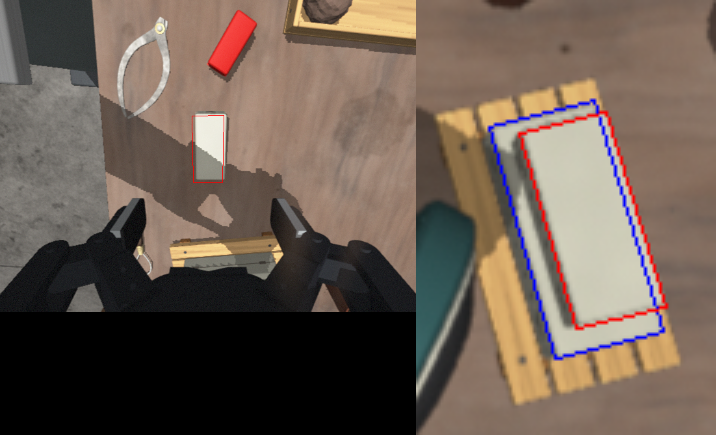

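Mould 2 sits centred on mould 1, and mould 3's overlay fits within ~1–2 mm. Grasping mould 3.

Request:
jog_arm --deltas '[0, 0.001, 0.04, 0, 0, 0, 1, 0, 0.001, 0.08, 0, 0, 0, 1, 0, 0.001, 0.12, 0, 0, 0, 1, 0, 0.001, 0.15, 0, 0, 0, 1, 0, 0.001, 0.16, 0, 0, 0, 1, 0, 0.001, 0.16, 0, 0, 0, 1]'

```text
time: 15.4
tool_pos: [0.4163, -0.2217, 0.0264]
tcp_rot: [-2.132, -2.303, 0.003]
wrist_force: [0.5, -0.3, 0.1]
width: 0.999
grip_force: 0.0
```

Request:
jog_arm --deltas '[0, 0, 0, 0, 0, 0, -1, 0, 0, 0, 0, 0, 0, -1, 0, 0, 0, 0, 0, 0, -1, 0, 0, 0, 0, 0, 0, -1, 0, 0, 0, 0, 0, 0, -1, 0, 0, 0, 0, 0, 0, -1, 0, 0, 0, 0, 0, 0, -1, 0, 0, 0, 0, 0, 0, -1]'

```text
time: 16.2
tool_pos: [0.4192, -0.2233, 0.0298]
tcp_rot: [2.13, 2.303, -0.0]
wrist_force: [-0.0, 0.4, 6.9]
width: 0.467
grip_force: 52.3
```

Request:
jog_arm --deltas '[0, 0, -0.03, 0, 0, 0, -1, 0, 0, -0.07, 0, 0, 0, -1, 0, 0, -0.12, 0, 0, 0, -1, 0, 0, -0.17, 0, 0, 0, -1, 0, 0, -0.17, 0, 0, 0, -1]'

```text
time: 16.7
tool_pos: [0.4223, -0.2249, 0.2068]
tcp_rot: [2.121, 2.294, 0.004]
wrist_force: [0.6, 0.0, -0.2]
width: 0.468
grip_force: 51.4
```

```bash
python3 go.py .4681 -.4395 .2 -79.9
```

```text
now 16.7 [ 0.4223 -0.2249  0.2068] closing 4.49 q [-0.54 -0.09  2.07 -0.    1.15 -0.62] w 39.8 F [ 0.6  0.  -0.2]
row [-0.2174, 0.0287, 0.0096] [1.08, -0.05, 84.38]
```

Request:
jog_arm --deltas '[-0.027, 0.0036, 0.001, 0, 0, 8.5, -1, -0.054, 0.007, 0.002, 0.2, 0, 17, -1, -0.081, 0.011, 0.003, 0.4, 0, 25.5, -1, -0.108, 0.014, 0.004, 0.5, 0, 34, -1, -0.135, 0.018, 0.005, 0.7, 0, 42.5, -1, -0.162, 0.021, 0.006, 0.9, 0, 51, -1, -0.19, 0.025, 0.008, 1, 0, 59.5, -1, -0.2174, 0.0287, 0.009, 1, 0, 68, -1]'

```text
time: 17.5
tool_pos: [0.4629, -0.4373, 0.1881]
tcp_rot: [-3.05, -0.708, 0.02]
wrist_force: [0.6, 1.2, -1.1]
width: 0.471
grip_force: 51.2
```

Request:
jog_arm --deltas '[0, 0, 0, 0, 0, 8.5, -1, 0, 0, 0, 0, 0, 16.4, -1, 0, 0, 0, 0, 0, 16.4, -1, 0, 0, 0, 0, 0, 16.4, -1]'

```text
time: 17.9
tool_pos: [0.4628, -0.4362, 0.1885]
tcp_rot: [-3.12, -0.28, 0.022]
wrist_force: [0.3, 0.8, -2.2]
width: 0.472
grip_force: 51.4
```

```bash
python3 go.py .4681 -.4395 .155 -79.9
```

```text
now 17.9 [ 0.4628 -0.4362  0.1885] closing -79.73 q [-0.79  0.24  1.74 -0.01  1.17  0.6 ] w 40.1 F [ 0.3  0.8 -2.2]
row [0.005, 0.0045, 0.0334] [-0.57, 0.77, 0.17]
```

Request:
jog_arm --deltas '[0.0025, 0.002, 0.015, -0.6, 0.8, 0.2, -1, 0.005, 0.0045, 0.0334, -0.6, 0.8, 0.2, -1, 0.005, 0.0045, 0.0334, -0.6, 0.8, 0.2, -1, 0.005, 0.0045, 0.0334, -0.6, 0.8, 0.2, -1]'

```text
time: 18.3
tool_pos: [0.4681, -0.4393, 0.1552]
tcp_rot: [3.13, 0.273, 0.0]
wrist_force: [-1.3, -0.1, -1.9]
width: 0.468
grip_force: 51.4
```

```bash
python3 go.py .4681 -.4395 .136 -79.9
```

```text
now 18.3 [ 0.4681 -0.4393  0.1552] closing -80.01 q [-0.79  0.27  1.77  0.    1.1   0.6 ] w 39.8 F [-1.3 -0.1 -1.9]
row [0.0, 0.0002, 0.0192] [0.01, -0.01, -0.11]
```

Request:
jog_arm --deltas '[0, 0, 0.01, 0, 0, 0, -1, 0, 0, 0.016, 0, 0, 0, -1, 0, 0, 0.0185, 0, 0, 0, -1, 0, 0, 0.02, 0, 0, 0, -1, 0, 0, 0.021, 0, 0, 0, -1, 0, 0, 0.021, 0, 0, 0, -1]'

```text
time: 18.9
tool_pos: [0.4685, -0.44, 0.1347]
tcp_rot: [3.129, 0.271, 0.002]
wrist_force: [0.1, 0.8, -1.7]
width: 0.469
grip_force: 51.4
```

Request:
jog_arm --deltas '[0, 0, 0.001, 0, 0, 0, -1, 0, 0, 0.001, 0, 0, 0, -1]'

```text
time: 19.1
tool_pos: [0.4687, -0.4402, 0.134]
tcp_rot: [3.128, 0.271, 0.003]
wrist_force: [0.8, -0.2, -0.8]
width: 0.464
grip_force: 51.6
```

Request:
jog_arm --deltas '[0, 0, 0.001, 0, 0, 0, -1, 0, 0, 0.001, 0, 0, 0, -1]'

```text
time: 19.3
tool_pos: [0.4688, -0.4402, 0.1339]
tcp_rot: [3.128, 0.271, 0.003]
wrist_force: [-0.3, 1.9, 4.8]
width: 0.471
grip_force: 52.1
```

Request:
jog_arm --deltas '[0, 0, 0, 0, 0, 0, 1, 0, 0, 0, 0, 0, 0, 1, 0, 0, 0, 0, 0, 0, 1, 0, 0, 0, 0, 0, 0, 1, 0, 0, -0.03, 0, 0, 0, 1, 0, 0, -0.06, 0, 0, 0, 1, 0, 0, -0.09, 0, 0, 0, 0, 0, 0, -0.09, 0, 0, 0, 0]'

```text
time: 20.1
tool_pos: [0.4706, -0.4422, 0.2285]
tcp_rot: [3.121, 0.27, 0.012]
wrist_force: [0.6, -0.7, 0.6]
width: 0.694
grip_force: 0.0
```

```bash
python3 go.py .60 .005 .22 -88
```

```text
now 20.1 [ 0.4706 -0.4422  0.2285] closing -80.12 q [-0.79  0.21  1.7   0.    1.21  0.61] w 59.0 F [ 0.6 -0.7  0.6]
row [0.2041, -0.4184, 0.0059] [0.52, -0.42, 7.88]
```

Request:
jog_arm --deltas '[0.204, -0.418, 0.005, 0, 0, 7.9, 0.2, 0.204, -0.418, 0.005, 0, 0, 7.9, 0.2, 0.204, -0.418, 0.005, 0, 0, 7.9, 0.2, 0.204, -0.418, 0.005, 0, 0, 7.9, 0.2, 0.204, -0.418, 0.005, 0, 0, 7.9, 0.2, 0.204, -0.418, 0.005, 0, 0, 7.9, 0.2, 0.204, -0.418, 0.005, 0, 0, 7.9, 0.2, 0.204, -0.418, 0.005, 0, 0, 7.9, 0.2]'

```text
time: 20.9
tool_pos: [0.5792, -0.0536, 0.217]
tcp_rot: [3.14, 0.054, 0.001]
wrist_force: [1.1, 0.2, -0.5]
width: 0.6
grip_force: 0.0
```

```bash
python3 go.py .61 .005 .22 -88
```

```text
now 20.9 [ 0.5792 -0.0536  0.217 ] closing -88.02 q [-0.13  0.11  1.84 -0.    1.19  1.4 ] w 51.0 F [ 1.1  0.2 -0.5]
row [0.0328, -0.0575, -0.0031] [0.07, -0.02, -0.02]
```

Request:
jog_arm --deltas '[0.033, -0.055, -0.003, 0, 0, 0, 0.2, 0.033, -0.055, -0.003, 0, 0, 0, 0.2, 0.033, -0.055, -0.003, 0, 0, 0, 0.2, 0.033, -0.055, -0.003, 0, 0, 0, 0.2]'

```text
time: 21.3
tool_pos: [0.6098, -0.0001, 0.22]
tcp_rot: [3.139, 0.055, -0.001]
wrist_force: [-0.4, 0.1, 0.2]
width: 0.603
grip_force: 0.0
```

```bash
python3 - <<'E'
from workcell import read_camera
from h import *
cs=[read_camera(n) for n in("wrist","top")]
c=cs[0]; im=c["color"].copy(); np.savez("w5.npz",**{k:np.array(v) for k,v in c.items()})
p=proj(c,corners(.638,.0075,np.radians(2),.066,.028,.006,.04)); cv2.polylines(im,[p[[1,3,7,5]].round().astype(int)],True,(0,0,255)); cv2.polylines(im,[p[[0,2,6,4]].round().astype(int)],True,(255,0,0))
print(p.round().tolist())
a=cv2.resize(im,None,fx=.7,fy=.7)
c=cs[1]; im=c["color"].copy()
for L,W,z0,z1,col in((.118,.054,.064,.104,(0,0,255)),(.092,.041,.104,.14,(0,255,0))):
    p=proj(c,corners(.4683,-.4393,np.radians(10.0),L,W,z0,z1)); cv2.polylines(im,[p[[1,3,7,5]].round().astype(int)],True,col)
b=cv2.resize(im[225:370,380:480],None,fx=3,fy=3)
h=max(a.shape[0],b.shape[0]); f=lambda x:cv2.copyMakeBorder(x,0,h-x.shape[0],0,0,0)
cv2.imwrite("pics/c5.png",np.hstack([f(a),f(b)]))
E
python3 go.py .638 .0075 .12 -88
```

```text
[[327.0, 219.0], [328.0, 228.0], [300.0, 219.0], [298.0, 228.0], [327.0, 154.0], [328.0, 156.0], [299.0, 154.0], [297.0, 156.0]]
now 21.4 [ 0.6097 -0.001   0.2203] closing -88.1 q [-0.04  0.16  1.78 -0.    1.2   1.5 ] w 51.3 F [ 0.6 -0.4  0.6]
row [0.0286, -0.0077, 0.1003] [0.1, 0.01, -0.1]
```

View pics/c5.png

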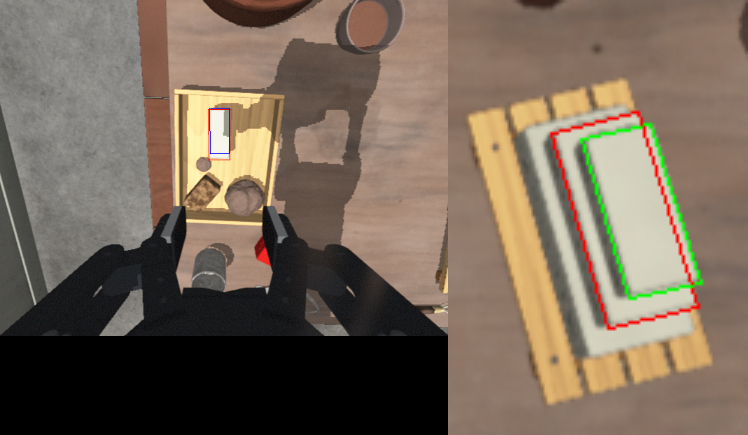

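Mould 3 is centred on mould 2, and mould 4's model (x 0.638, y 0.0075, yaw 2°) fits its image at about (220,133) in the crop. Descending between it and the crate walls with the jaws at ~51 mm.

Request:
jog_arm --deltas '[0.015, -0.004, 0.03, 0, 0, 0, 0.2, 0.029, -0.0077, 0.065, 0, 0, 0, 0.2, 0.029, -0.0077, 0.1, 0, 0, 0, 0.2, 0.029, -0.0077, 0.1, 0, 0, 0, 0.2, 0.029, -0.0077, 0.1, 0, 0, 0, 0.2]'

```text
time: 21.9
tool_pos: [0.6382, 0.0077, 0.1204]
tcp_rot: [3.14, 0.052, -0.002]
wrist_force: [0.3, 0.3, 0.7]
width: 0.597
grip_force: 0.0
```

```bash
python3 go.py .6385 .0075 .033 -88
```

```text
now 21.9 [0.6382 0.0077 0.1204] closing -88.12 q [-0.03  0.3   1.8  -0.    1.04  1.51] w 50.8 F [0.3 0.3 0.7]
row [0.0004, 0.0001, 0.0874] [0.07, 0.08, -0.12]
```

Request:
jog_arm --deltas '[0, 0, 0.03, 0, 0, 0, 0.2, 0, 0, 0.06, 0, 0, 0, 0.2, 0, 0, 0.08, 0, 0, 0, 0.2, 0, 0, 0.0865, 0, 0, 0, 0.2, 0, 0, 0.0865, 0, 0, 0, 0.2]'

```text
time: 22.4
tool_pos: [0.6401, 0.0084, 0.0357]
tcp_rot: [3.14, 0.053, 0.004]
wrist_force: [-0.2, 0.4, 0.3]
width: 0.601
grip_force: 0.0
```

Request:
jog_arm --deltas '[0, 0, 0, 0, 0, 0, -1, 0, 0, 0, 0, 0, 0, -1, 0, 0, 0, 0, 0, 0, -1, 0, 0, 0, 0, 0, 0, -1, 0, 0, 0, 0, 0, 0, -1, 0, 0, 0, 0, 0, 0, -1, 0, 0, 0, 0, 0, 0, -1]' --squeeze 40

```text
time: 23.1
tool_pos: [0.6417, 0.0088, 0.0373]
tcp_rot: [3.139, 0.055, 0.009]
wrist_force: [-0.1, -0.4, 6.7]
width: 0.318
grip_force: 41.4
```

Request:
jog_arm --deltas '[0, 0, -0.02, 0, 0, 0, -1, 0, 0, -0.06, 0, 0, 0, -1, 0, 0, -0.1, 0, 0, 0, -1, 0, 0, -0.15, 0, 0, 0, -1, 0, 0, -0.19, 0, 0, 0, -1, 0, 0, -0.19, 0, 0, 0, -1]'

```text
time: 23.7
tool_pos: [0.6439, 0.0092, 0.2341]
tcp_rot: [3.139, 0.055, 0.026]
wrist_force: [0.6, 0.0, -0.1]
width: 0.318
grip_force: 40.6
```

```bash
python3 go.py .4683 -.4395 .23 -79.9
```

```text
now 23.7 [0.6439 0.0092 0.2341] closing -88.01 q [-0.02  0.2   1.7  -0.    1.22  1.51] w 27.0 F [ 0.6  0.  -0.1]
row [-0.1911, 0.4423, 0.0019] [0.18, -0.93, -8.11]
```

Request:
jog_arm --deltas '[-0.189, 0.442, 0, 0, -0.9, -8.1, -1, -0.189, 0.442, 0, 0, -0.9, -8.1, -1, -0.189, 0.442, 0, 0, -0.9, -8.1, -1, -0.189, 0.442, 0, 0, -0.9, -8.1, -1, -0.189, 0.442, 0, 0, -0.9, -8.1, -1, -0.189, 0.442, 0, 0, -0.9, -8.1, -1, -0.189, 0.442, 0, 0, -0.9, -8.1, -1, -0.189, 0.442, 0, 0, -0.9, -8.1, -1]'

```text
time: 24.5
tool_pos: [0.4935, -0.3652, 0.2245]
tcp_rot: [3.128, 0.276, -0.023]
wrist_force: [0.4, 1.1, -1.1]
width: 0.318
grip_force: 40.5
```

```bash
python3 go.py .4705 -.4392 .22 -79.9
```

```text
now 24.5 [ 0.4935 -0.3652  0.2245] closing -79.91 q [-0.67  0.17  1.76 -0.01  1.22  0.73] w 27.0 F [ 0.4  1.1 -1.1]
row [-0.0356, 0.0688, 0.005] [0.0, 0.84, -0.01]
```

Request:
jog_arm --deltas '[-0.018, 0.035, 0.002, 0, 0.8, 0, -1, -0.035, 0.068, 0.004, 0, 0.8, 0, -1, -0.035, 0.068, 0.004, 0, 0.8, 0, -1, -0.035, 0.068, 0.004, 0, 0.8, 0, -1, -0.035, 0.068, 0.004, 0, 0.8, 0, -1]'

```text
time: 25.0
tool_pos: [0.4723, -0.4359, 0.2208]
tcp_rot: [-3.129, -0.277, 0.001]
wrist_force: [-0.5, 0.4, -1.2]
width: 0.316
grip_force: 40.5
```

```bash
python3 go.py .4705 -.4392 .19 -79.9
```

```text
now 25.0 [ 0.4723 -0.4359  0.2208] closing -79.89 q [-0.78  0.22  1.71 -0.    1.21  0.61] w 26.9 F [-0.5  0.4 -1.2]
row [-0.0023, 0.003, 0.0308] [-0.05, 0.05, 0.01]
```

Request:
jog_arm --deltas '[-0.0023, 0.003, 0.015, 0, 0, 0, -1, -0.0023, 0.003, 0.0308, 0, 0, 0, -1, -0.0023, 0.003, 0.0308, 0, 0, 0, -1, -0.0023, 0.003, 0.0308, 0, 0, 0, -1]'

```text
time: 25.4
tool_pos: [0.47, -0.439, 0.1887]
tcp_rot: [-3.127, -0.277, 0.004]
wrist_force: [0.6, 0.3, -1.7]
width: 0.316
grip_force: 40.5
```

```bash
python3 go.py .4705 -.4395 .172 -79.9
```

```text
now 25.4 [ 0.47   -0.439   0.1887] closing -79.87 q [-0.79  0.25  1.74 -0.    1.16  0.6 ] w 26.9 F [ 0.6  0.3 -1.7]
row [0.0005, 0.0006, 0.0167] [-0.13, 0.14, 0.03]
```

Request:
jog_arm --deltas '[0.0005, 0.0005, 0.008, -0.1, 0.1, 0, -1, 0.0005, 0.0005, 0.013, -0.1, 0.1, 0, -1, 0.0005, 0.0005, 0.0155, -0.1, 0.1, 0, -1, 0.0005, 0.0005, 0.017, -0.1, 0.1, 0, -1, 0.0005, 0.0005, 0.0178, -0.1, 0.1, 0, -1, 0.0005, 0.0005, 0.0178, -0.1, 0.1, 0, -1]'

```text
time: 26.0
tool_pos: [0.471, -0.4408, 0.1728]
tcp_rot: [3.127, 0.276, 0.002]
wrist_force: [-0.1, -0.7, -0.4]
width: 0.321
grip_force: 40.5
```

Request:
jog_arm --deltas '[0, 0, 0.001, 0, 0, 0, -1, 0, 0, 0.001, 0, 0, 0, -1]'

```text
time: 26.2
tool_pos: [0.471, -0.4407, 0.1718]
tcp_rot: [3.127, 0.276, 0.002]
wrist_force: [0.7, -0.1, -1.1]
width: 0.318
grip_force: 40.5
```

Request:
jog_arm --deltas '[0, 0, 0.0007, 0, 0, 0, -1, 0, 0, 0.0007, 0, 0, 0, -1]'

```text
time: 26.4
tool_pos: [0.4711, -0.4408, 0.1714]
tcp_rot: [3.127, 0.276, 0.002]
wrist_force: [-0.7, 0.1, 1.7]
width: 0.321
grip_force: 40.7
```

Request:
jog_arm --deltas '[0, 0, 0.0007, 0, 0, 0, -1, 0, 0, 0.0007, 0, 0, 0, -1]'

```text
time: 26.6
tool_pos: [0.4711, -0.4409, 0.1714]
tcp_rot: [3.127, 0.276, 0.003]
wrist_force: [-2.2, 1.8, 5.5]
width: 0.316
grip_force: 41.2
```

Contact. Release, rise and back off toward the crate side.

Request:
jog_arm --deltas '[0, 0, 0, 0, 0, 0, 1, 0, 0, 0, 0, 0, 0, 1, 0, 0, 0, 0, 0, 0, 1, 0, 0, 0, 0, 0, 0, 1, 0, 0, -0.03, 0, 0, 0, 1, 0, 0, -0.06, 0, 0, 0, 1, 0, 0, -0.1, 0, 0, 0, 1, 0, 0, -0.1, 0, 0, 0, 1]'

```text
time: 27.4
tool_pos: [0.4734, -0.443, 0.2778]
tcp_rot: [3.118, 0.275, 0.014]
wrist_force: [0.6, -0.6, 1.4]
width: 1.0
grip_force: 0.0
```

Request:
jog_arm --deltas '[0, -0.05, 0, 0, 0, 0, 1, 0, -0.1, 0, 0, 0, 0, 1, 0, -0.15, 0, 0, 0, 0, 1, 0, -0.2, 0, 0, 0, 0, 1, 0, -0.24, 0, 0, 0, 0, 1, 0, -0.24, 0, 0, 0, 0, 1, 0, -0.24, 0, 0, 0, 0, 1]'

```text
time: 28.1
tool_pos: [0.4288, -0.2037, 0.2697]
tcp_rot: [3.126, 0.279, 0.003]
wrist_force: [0.1, 0.3, 0.9]
width: 1.004
grip_force: 0.0
```

Run:
```python
from workcell import read_camera
from h import *
o=[]
for n in("top","scene"):
    c=read_camera(n); im=c["color"].copy()
    q=proj(c,[[.468,-.439,.08]])[0].astype(int)
    for L,W,z0,z1,col in((.092,.041,.104,.14,(0,255,0)),(.066,.028,.14,.174,(0,0,255))):
        p=proj(c,corners(.4683,-.4393,np.radians(10.0),L,W,z0,z1)); cv2.polylines(im,[p[[1,3,7,5]].round().astype(int)],True,col)
    o.append(cv2.resize(im[max(0,q[1]-80):q[1]+80,max(0,q[0]-65):q[0]+65],(390,480)))
cv2.imwrite("pics/c6.png",np.hstack(o))
```

```text
(no output)
```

View pics/c6.png

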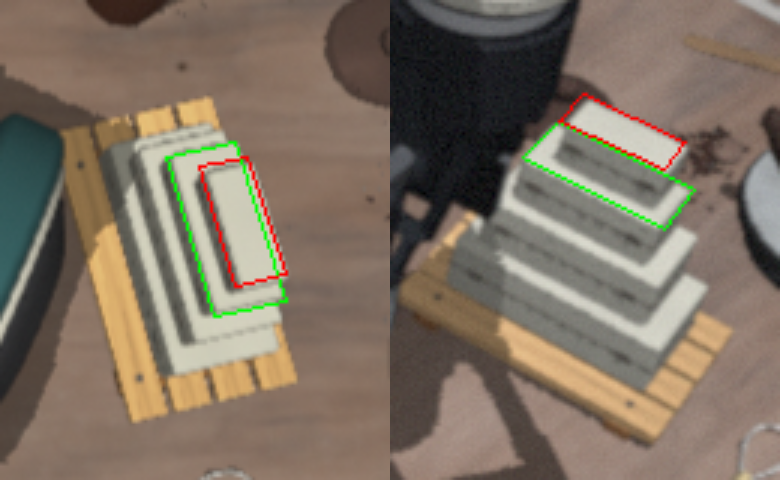

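The picture shows four moulds stacked flat and centred, each inset on the one below (top mould at ~(243,223) in the left crop). Handing in.

```bash
python3 -c "
from workcell import finish_job
print(finish_job())"
```

```text
the job is handed in; nothing more can be done
None
```

All four moulds are stacked on the rack, largest at the bottom and smallest on top, each lying lengthwise with no overhang in the final camera check; the job was handed in at about 28 s.

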